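# Clear a cork from the sliding-door slot and close the spice case

### The arm

A 6-joint arm with a two-finger parallel gripper is mounted at the origin on a cart in front of the work surface, level with it; the furniture and walls round the work are solid. World frame = base frame: x ahead of the robot, y to its left, z up, the work surface at z = 0. Lengths are in m, angles in rad, forces in N, time in s.
With the tool pointing down it reaches from about 0.325 to 0.875 m from the base axis. Payload 4.4 kg.
Tool frame: the origin (TCP) lies between the finger pads; the fingertips stand arm.tip_extent ahead of it and the grasp point (between the pads) lies 6 mm ahead of it (arm.tip_extent is the distance from the TCP to the fingertips, in m); z points along the fingers, y is the line along which they close (so a half turn about z gives the same grasp; the last joint's range is limited). The gripper opens to 85 mm and grips with 20 to 120 N. Pads are 22 mm wide; open, the fingers measure 114 mm over their backs; the gripper's body (76 mm by 85 mm) begins 54 mm behind the grasp point. The pads swing forward as they close: fully open they stand 13 mm farther back than shut.
Start: joints at [-1.298, 0.207, 1.542, -0, 1.393, -0.15], TCP at [0.236, -0.524, 0.256] pointing down, gripper open.
Joint ranges: [-2.73, 2.73], [-0.86, 2.22], [0.23, 2.46], [-1.11, 4.25], [0.08, 2.63], [-2.82, 2.82]. Speed limits (rad/s): [2.79, 2.79, 3.14, 3.14, 3.14, 3.14].

### API

Orientations are given as [roll, pitch, yaw] about the fixed x, y, z axes, in that order (R = Rz(yaw) Ry(pitch) Rx(roll)).
In Python, from rig import arm gives the robot as it stands.
- The arm moves only by the tool step_arm, never from a script. Its argument "steps" is a list of rows, each an object with "offset": the shift along the tool's x, y, z in cm, a list of three; "angular": the turn, a rotation vector about the tool's x, y, z in rad, a list of three; "claw": the finger opening in cm, from 0 to 8.54. A call has 1 to 10 rows; each row is the pose to reach, as a shift and turn from the pose commanded when the call began, along the tool's axes at that moment; what a row does not reach only later rows make up. A row lasts 1/12 s, in which the tool goes at most 41.7 mm and 7.16 degrees, less where a joint would pass 70% of its speed; a pose out of reach is approached as far as the arm can. A call with a gripper value outside its range is refused whole. The fingers move at their own pace and stop on an object; "newtons" is the grip in N (left out, the last holds). Time passes only in rows, so rows that repeat a pose let the fingers close. It gives the time, the measured TCP pose, the force, the opening and the grip force at its end, in the units of the state.
- arm.sense(): the state, without advancing time (a new reading comes with each control period).
- arm.snapshot(name): name is "scene" or "side" or "wrist"; returns a dict with "frame" (480x640x3 uint8, red, green, blue), "mtx" (3x3 intrinsics, pixels), "k1" (the pictures are not rectified: a ray, as slopes to the right and down, at radius r is drawn at 1 + k1 r^2 times it, then the intrinsics apply), "rvec" (rotation vector, rad) and "tvec" (3), from world to camera coordinates, as OpenCV has them. Camera axes: x right, y down, z forward; pixel columns grow to the right and rows downward; lengths in m; the calibration is good to about 2 mm. A picture is of the moment at which its call begins. There is no depth.
- arm.sign_off(): hands the job in; it is judged then, once.
Trained networks look in a picture, given as the dict that the camera call returned (one of the last four; its "shot" number tells which), for a name from the list of things; names that differ only in an ending like _2 or _b are one class to them, and where a whole thing is asked for, a point or a joint stands for the part that bears it (a point fixed in the world has none). Each returns a list of dicts, best first, with "p" (0 to 1); they miss things now and then, are a little off and sometimes report something else, mostly with a low value. They report only what shows in the picture. A call takes as long as a camera call.
- arm.masks_of(picture, name): "pixels" (480x640 bool, what is visible of it) and "centre" ([row, column] in pixels, amid what is visible of it).
The state is a dict: "time": time; "qpos": joint angles; "joint_vel": joint speeds; "tau": joint torques, N m; "eef_pos": TCP position; "orientation": TCP orientation; "wrist_force": force on the tool from outside, world axes, zero at the start; "ft_torque": the same for the moment, N m; "finger_gap": finger opening in m; "grip_force": force on a finger pad.
Only numpy, scipy, OpenCV 4.12 (cv2) and the standard library are available. Lean on these libraries where they do the work, as an engineer would, in place of code of your own. Each camera call takes 0.05 s, during which the arm holds its last target. There are 200 camera calls.

### The job

A cork has dropped into the slot that the spice case's sliding door runs in. Take the scraper from its rest, lower its blade into the slot between the door and the cork, and drive the cork out of the slot's open left end so that it drops into the tray, without touching the cork with the fingers or shoving it with the door; then stand the scraper back in its rest and slide the door fully shut against the jamb. Leave the tin, the jar and the mushroom standing on the worktop where they are.

Things in the scene. Friction and masses are not known exactly. Their poses are not given: they have to be found in the camera images.
- case: Low light-wood spice case, 480 mm wide, fixed. Origin on the worktop under its middle; x to its back, y to its left along the slot. Frame of all 'case' mm. Its front edge is a metal T-slot track along y, centre line x -60, outer faces x -86 and -34, top z 62, from y -240 (shut) to 240 (open left end).
- slot_mouth (a point): Slot centre line at its open left end, floor height: case (-60, 240, 22); axes as the case. Slot inside: floor z 22 (ends at y 225), 36 wide, 34 high, under 6 mm lips that leave a 22 wide neck open above. Past it a fixed tray: y 236 to 345, x -115 to -5, floor z 4, rim z 30.
- jamb (a point): Point on the jamb face that the door shuts against: case (-60, 200, 122). The jamb stands on the track, y 200 to 240, x -72 to -34, z 62 to 185; the slot runs on beneath it. A stem in the neck can go up to this face.
- cornice (a point): Middle of the lower front edge of the overhanging cornice: case (-80, 0, 185). It is 20 mm thick and runs the whole width of the case, so slot and door handle are reached only with the tool leaning about 30 degrees back towards case -x (its fingers pointing down and to case +x).
- door (a joint): Opening of the sliding door, m: 0 = shut against the jamb; starts 0.19 to 0.205 (limit), slid to the right (case -y). Door 210 mm wide, 14 thick, over the slot centre line, z 64 to 184, its foot runs in the slot. Left edge at case y = 0.200 - value. Stays where left; takes 2 N plus 6 N s/m to push.
- door_handle (a point): Middle of the upright steel bar handle on the door's front, 85 mm tall, bar about 10 mm thick, 35 mm off the face: case x -102, z 122, y = 65 - 1000 x joint value. Pushing its right side towards case +y shuts the door. Axes as the case.
- cork: Stuck cork: plain cork cylinder, 28 mm diameter, 62 long, about 30 g, lying along the slot on its floor; too wide for the neck. Starts with its middle at case y 135 to 160; slides with under 1 N. Origin on its skin, underneath at the start, midway along; rolls with it.
- cork_center (a point): Middle of the cork cylinder; its y lies along the cork.
- scraper: Scraper, 130 g. Steel blade on edge 11 mm thick (x), 22 tall, y -14 to 60. Origin: blade underside below the stem; +y is the pushing direction. Stem 10 x 18 (x, y) up to z 50; from z 46 a wood handle 22 x 16 (y), 110 long, leans 30 degrees towards its -x: direction (-0.5, 0, 0.866). Fits the neck with axes parallel to the case's.
- scraper_nose (a point): Middle of the blade's pushing end, (0, 60, 11) mm in the scraper's frame.
- scraper_grip (a point): Where to grip: on the handle's axis 72 mm up from its lower end, (-36, 0, 108) mm in the scraper's frame. Grip across y (16 mm wide), gripper leaning with the handle.
- scraper_rest: Wooden rest fixed on the worktop, 70 x 126 mm: groove along y 20 mm wide, y -26 to 72, floor z 6, walls to z 22; a post with crossbar at x -30, top z 79, props the leaning handle. Origin on the worktop below the stem of the scraper at home; at home their axes are parallel and the scraper's origin is at z 6, y -6 to 6.
- tin: Food tin, 57 mm diameter, 72 tall, in front of the case; origin under its middle. Leave alone.
- jar: Glass jar with a screw lid, 65 mm diameter, 100 tall, left of the case; origin under its middle. Leave alone.
- mushroom: Mushroom, 64 x 66 x 33 mm, cap down, in front of the case; origin under its middle. Leave alone.

How it is judged:
On the way, in this order (a step that is already met when the one before it is completed fails the run):
1. the scraper's blade is down in the slot, behind the cork that is still in it (x of scraper_nose in the frame of case between -0.072 and -0.048 m and z of scraper_nose in the frame of case below 0.05 m and y of scraper_nose in the frame of case between 0.03 and 0.2 m and y of cork_center in the frame of case below 0.24 m), for 0.1 s.
2. the cork has been driven out of the slot's open end, with the blade still in the slot, and lies in the tray (y of cork_center in the frame of case between 0.25 and 0.345 m and z of cork_center in the frame of case below 0.026 m and x of scraper_nose in the frame of case between -0.078 and -0.042 m and z of scraper_nose in the frame of case below 0.056 m), for 0.1 s.
3. the scraper stands in its rest again (horizontal distance between scraper and scraper_rest below 0.016 m and height (world z) of scraper below 0.016 m and angle between scraper's own z axis and vertical below 0.35 rad and angle between the y axis of scraper and the y axis of scraper_rest, either way round below 0.2 rad), for 0.2 s.
4. the door is shut (value of joint door below 0.005 m), for 0.2 s.
At the end, for the whole second after the job is handed in: The cork lies in the tray (centre beyond case y = 250 mm, below z = 26 mm), the scraper stands still in its rest (origin within 16 mm of the rest's in plan, below z = 16 mm, upright within 0.35 rad and turned within 0.2 rad as it stood), and the door is within 5 mm of fully shut (all of step 3 and y of cork_center in the frame of case between 0.25 and 0.345 m and z of cork_center in the frame of case below 0.026 m and value of joint door below 0.005 m and linear speed of scraper below 0.02 m/s); the robot touches nothing.
It fails at once if the fingers touch the cork (contact force between the fingers and cork above 0.5 N).
It fails at once if the door is moved towards shut (opening below 0.15 m) while the cork is still in the slot (value of joint door below 0.15 m and y of cork_center in the frame of case below 0.25 m).
It fails at once if the tin is shifted by more than 30 mm or tipped (distance of tin from where it was at the start of the episode above 0.03 m or angle between tin's own z axis and vertical above 0.5 rad).
It fails at once if the jar is shifted by more than 30 mm or tipped (distance of jar from where it was at the start of the episode above 0.03 m or angle between jar's own z axis and vertical above 0.5 rad).
It fails at once if the mushroom is shifted by more than 30 mm or tipped (distance of mushroom from where it was at the start of the episode above 0.03 m or angle between mushroom's own z axis and vertical above 0.5 rad).
It also fails if it takes over 72 s, if anything falls off the work surface, if the arm or the gripper's body presses on something with over 40 N, if the wrist force passes 120 N, or if a joint passes its speed limit or range.

## Working session

There is one attempt and no reset: what is moved stays moved. The work goes in short steps, Python scripts to look and compute and a tool call to move; the robot and the scene stay as the last step left them, time stands still between calls to the robot, and variables do not carry over. Pictures are saved under pics/ and viewed, at most 10 in all, crops included, and the job is handed in when it is done.

Besides the shell and the picture viewer there is one more tool, called after ">>>" by a JSON object that holds its "fn" and its "kwargs". step_arm: Moves the arm, as the interface text tells. Its arguments: {"type":"object","properties":{"steps":{"type":"array"},"newtons":{"type":"number"}},"required":["steps"]}

```bash
mkdir -p pics; ls
cat > h.py <<'E'
from rig import arm
import numpy as np, cv2
from scipy.spatial.transform import Rotation as R
def cam(s):
    Rm=cv2.Rodrigues(np.array(s["rvec"],float))[0]; t=np.array(s["tvec"],float).ravel(); return Rm,t
def proj(s,P):
    Rm,t=cam(s); c=np.atleast_2d(P)@Rm.T+t; u=c[:,:2]/c[:,2:]; r2=(u**2).sum(1,keepdims=True)
    u=u*(1+s["k1"]*r2); K=np.array(s["mtx"]); return u*[K[0,0],K[1,1]]+[K[0,2],K[1,2]]
def ray(s,px):
    K=np.array(s["mtx"]); d=(np.atleast_2d(px)-[K[0,2],K[1,2]])/[K[0,0],K[1,1]]; u=d.copy()
    for _ in range(20): u=d/(1+s["k1"]*(u**2).sum(1,keepdims=True))
    Rm,t=cam(s); v=np.c_[u,np.ones(len(u))]@Rm; return -Rm.T@t, v
def onz(s,px,z):
    o,v=ray(s,px); return o+v*((z-o[2])/v[:,2:])
E
python3 - <<'E'
from h import *
st=arm.sense(); print(st, arm.tip_extent)
for n in ["scene","side"]:
    s=arm.snapshot(n); cv2.imwrite(f"pics/{n}0.png",s["frame"][:,:,::-1])
    print(n,s["k1"],-cam(s)[0].T@cam(s)[1])
    np.save(f"pics/{n}0.npy",s,allow_pickle=True)
    for k in ["case","door","door_handle","cork","scraper","scraper_rest","tin","jar","mushroom"]:
        for m in arm.masks_of(s,k)[:2]:
            c=m["centre"]; print(k,round(m["p"],2),np.round(c),m["pixels"].sum(),np.round(onz(s,[[c[1],c[0]]],0.03)[0],3))
E
```

```text
pics
{'time': 0.0, 'qpos': array([-1.29847209e+00,  2.07445046e-01,  1.54295664e+00,  6.97389742e-06,
        1.39350406e+00, -1.50496093e-01]), 'joint_vel': array([-0.00060663,  0.0012169 ,  0.00044948,  0.00031622, -0.0014344 ,
       -0.00086336]), 'tau': array([ 7.11601956e-05, -3.83031428e+01, -2.91596085e+01, -1.13256074e-04,
        1.06177645e-02, -5.47273970e-06]), 'eef_pos': array([ 0.23574483, -0.52368239,  0.2551102 ]), 'orientation': array([-3.13930673e+00, -3.53583255e-04,  4.22818685e-01]), 'wrist_force': array([-0.25339802, -0.55721465,  0.11504259]), 'ft_torque': array([-0.00675696,  0.01399506, -0.00397929]), 'grip_force': 0.0, 'finger_gap': 0.08499135022255543} 0.025
scene -0.11041440353473514 [-0.0449819  -1.17377593  0.84726651]
case 0.6 [259. 386.] 10308 [0.728 0.039 0.03 ]
door 0.96 [260. 367.] 1876 [0.678 0.06  0.03 ]
door 0.7 [209. 224.] 631 [0.401 0.561 0.03 ]
door_handle 0.69 [258. 365.] 1838 [0.678 0.07  0.03 ]
scraper 0.85 [341. 366.] 585 [ 0.493 -0.269  0.03 ]
scraper_rest 0.83 [366. 366.] 957 [ 0.453 -0.347  0.03 ]
jar 0.59 [208. 222.] 583 [0.398 0.57  0.03 ]
mushroom 0.58 [294. 268.] 207 [0.359 0.007 0.03 ]
mushroom 0.26 [341. 368.] 635 [ 0.498 -0.271  0.03 ]
side -0.13402137999522581 [-0.25739272 -1.04221896  0.81923262]
door 0.8 [253. 356.] 1104 [0.68  0.119 0.03 ]
door_handle 0.9 [247. 358.] 1214 [0.708 0.147 0.03 ]
scraper 0.76 [365. 411.] 190 [ 0.472 -0.329  0.03 ]
scraper_rest 0.81 [368. 399.] 850 [ 0.447 -0.322  0.03 ]
tin 0.64 [323. 326.] 948 [ 0.417 -0.108  0.03 ]
mushroom 0.94 [308. 281.] 408 [0.366 0.002 0.03 ]
```

Run:
```python
import cv2
a=cv2.imread("pics/scene0.png");b=cv2.imread("pics/side0.png")
cv2.imwrite("pics/a.png",cv2.resize(a[170:410,190:510],(800,600),interpolation=3));cv2.imwrite("pics/b.png",cv2.resize(b[170:410,190:510],(800,600),interpolation=3))
```

```text
(no output)
```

View pics/a.png

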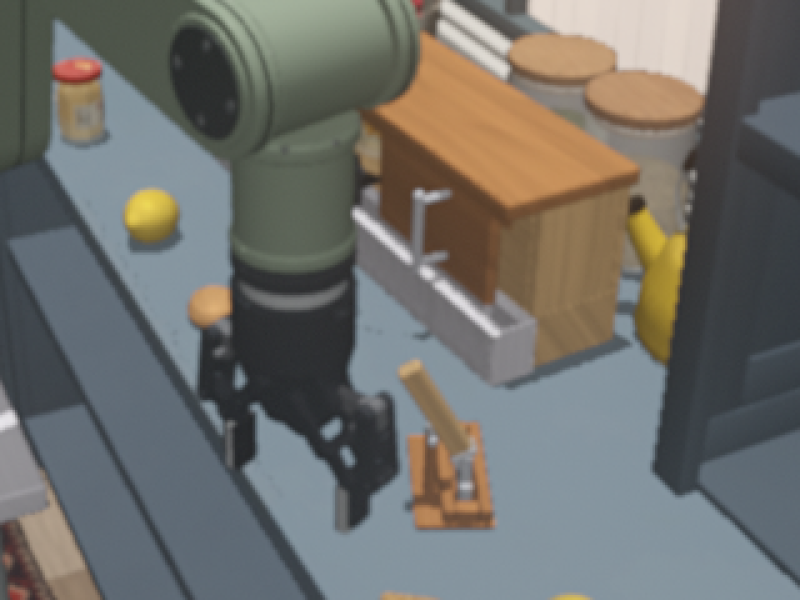

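View pics/b.png

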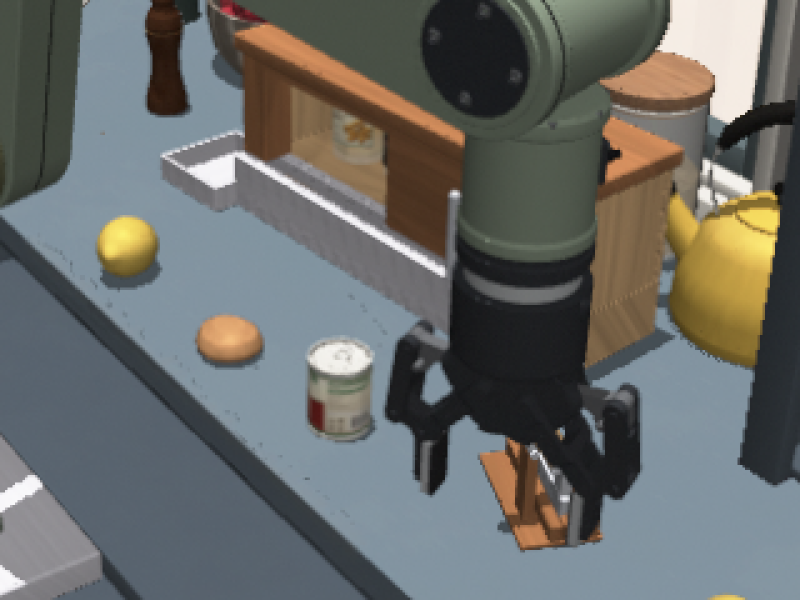

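The scene crop shows the case at right with the track's right-front foot at crop (497,383), and the rest near (450,475) with its handle leaning left. The side crop shows the tray corner at (162,155), plus the tin and mushroom. Next I'll fit the poses.

```bash
cat > fit.py <<'E'
from h import *
from scipy.optimize import least_squares
S={n:np.load(f"pics/{n}0.npy",allow_pickle=True).item() for n in("scene","side")}
def fit(obs,x0):
    def tf(p,P): c,s=np.cos(p[2]),np.sin(p[2]); P=np.array(P)/1000; return np.array([p[0]+c*P[0]-s*P[1],p[1]+s*P[0]+c*P[1],P[2]])
    f=lambda p: np.concatenate([(proj(S[n],tf(p,P))[0]-(np.array(px)/2.5+[190,170])) for n,P,px in obs])
    r=least_squares(f,x0,loss="soft_l1"); return r.x,f(r.x).reshape(-1,2)
case=[("scene",(-86,-240,62),(488,347)),("scene",(-86,-240,0),(497,383)),("scene",(-34,-240,62),(533,318)),("scene",(-80,-240,185),(510,220)),
("side",(-115,345,30),(162,155)),("side",(-115,236,30),(218,183)),("side",(-86,240,62),(237,158)),("side",(-5,345,30),(238,132))]
rest=[("scene",(-35,-40,3),(415,527)),("scene",(35,-40,3),(493,527)),("scene",(35,86,3),(481,425)),("scene",(-35,86,3),(410,437)),
("side",(-35,86,3),(482,455)),("side",(-35,-40,3),(523,550)),("side",(35,-40,3),(600,540))]
if __name__=="__main__":
    for o,x in((case,(.75,0,-.3)),(rest,(.45,-.33,0))):
        p,e=fit(o,x); print(np.round(p,4)); print(np.round(e,1).tolist())
    for n,k in [("side","tin"),("side","mushroom")]: pass
E
python3 fit.py
```

```text
[0.6582 0.0511 0.0838]
[[2.4, -5.8], [-2.8, 0.5], [1.5, -0.0], [-1.1, 0.5], [0.2, 0.4], [-0.1, 2.6], [-0.3, -1.1], [0.2, -0.5]]
[ 0.4734 -0.3286 -0.441 ]
[[-0.7, -0.3], [0.4, -0.1], [0.3, 4.3], [-1.1, -0.7], [0.1, 0.1], [-0.4, -0.2], [2.1, -0.2]]
```

```bash
cat >> h.py <<'E'
CASE=[0.6582,0.0511,0.0838]; REST=[0.4734,-0.3286,-0.441]
def w(f,P):
    return np.array([*f[:2],0])+R.from_euler("z",f[2]).apply(np.array(P)/1000.)
def tool(yaw,pitch=-30): return R.from_euler("xyz",[np.pi,np.radians(pitch),yaw])
def plan(ps,Rt):
    "rows (offset cm, rotvec) to TCP positions ps with rotation Rt, from the measured pose"
    st=arm.sense(); p0=np.array(st["eef_pos"]); R0=R.from_euler("xyz",st["orientation"])
    for p in np.atleast_2d(ps): print("off",np.round(R0.inv().apply(p-p0)*100,2).tolist(),"ang",np.round((R0.inv()*Rt).as_rotvec(),3).tolist(),"norm",round(np.linalg.norm(p-p0)*100,1))
E
python3 - <<'E'
from h import *
T=tool(REST[2]); g=w(REST,(-36,0,114)); z=T.apply([0,0,1])
print(g,z); plan([g-.106*z,g-0.006*z],T)
E
```

```text
[ 0.44084429 -0.31323362  0.114     ] [ 0.45216264 -0.213422   -0.8660254 ]
off [23.91, -14.88, 5.05] ang [-0.226, 0.49, 0.843] norm 28.6
off [27.16, -11.07, 13.71] ang [-0.226, 0.49, 0.843] norm 32.4
```

>>> {"fn": "step_arm", "kwargs": {"steps": [{"offset": [23.9,-14.9,5.0],"angular": [-0.226,0.49,0.843],"claw": 8.5},{"offset": [23.9,-14.9,5.0],"angular": [-0.226,0.49,0.843],"claw": 8.5},{"offset": [23.9,-14.9,5.0],"angular": [-0.226,0.49,0.843],"claw": 8.5},{"offset": [23.9,-14.9,5.0],"angular": [-0.226,0.49,0.843],"claw": 8.5},{"offset": [23.9,-14.9,5.0],"angular": [-0.226,0.49,0.843],"claw": 8.5},{"offset": [23.9,-14.9,5.0],"angular": [-0.226,0.49,0.843],"claw": 8.5},{"offset": [23.9,-14.9,5.0],"angular": [-0.226,0.49,0.843],"claw": 8.5},{"offset": [23.9,-14.9,5.0],"angular": [-0.226,0.49,0.843],"claw": 8.5},{"offset": [23.9,-14.9,5.0],"angular": [-0.226,0.49,0.843],"claw": 8.5},{"offset": [23.9,-14.9,5.0],"angular": [-0.226,0.49,0.843],"claw": 8.5}]}}

```text
time: 1.83
eef_pos: [0.3926, -0.2898, 0.2062]
orientation: [3.14, -0.522, -0.436]
wrist_force: [-0.0, -0.2, 0.1]
finger_gap: 0.0851
grip_force: 0.0
```

Run:
```python
from h import *
st=arm.sense(); print(st["eef_pos"],st["orientation"],st["qpos"],st["time"])
ims=[]
for n in ["wrist","scene","side"]:
    s=arm.snapshot(n); np.save(f"pics/{n}1.npy",s,allow_pickle=True); cv2.imwrite(f"pics/{n}1.png",s["frame"][:,:,::-1])
a=cv2.imread("pics/scene1.png");b=cv2.imread("pics/side1.png");c=cv2.imread("pics/wrist1.png")
cv2.imwrite("pics/c.png",c)
cv2.imwrite("pics/d.png",np.hstack([cv2.resize(x,(400,300)) for x in(a,b)]))
o=np.vstack([cv2.resize(a[200:350,230:430],(400,300),interpolation=3),cv2.resize(a[300:400,300:433],(400,300),interpolation=3)])
p=cv2.resize(b[190:390,210:477],(400,300),interpolation=3)
p2=cv2.resize(b[310:410,330:463],(400,300),interpolation=3)
cv2.imwrite("pics/e.png",np.hstack([o,np.vstack([p,p2])]))
```

```text
[ 0.39255073 -0.28975129  0.20624132] [ 3.13975947 -0.52230927 -0.43637277] [-0.96872504 -0.21156822  2.15402835  0.36881706  0.77258612  0.82895252] 1.8333
```

View pics/c.png

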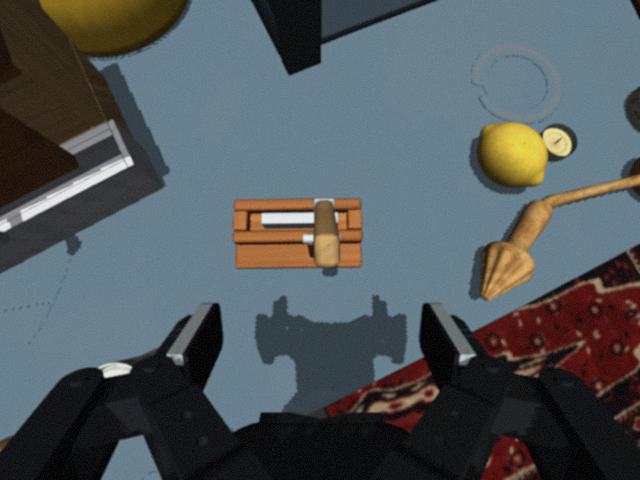

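View pics/e.png

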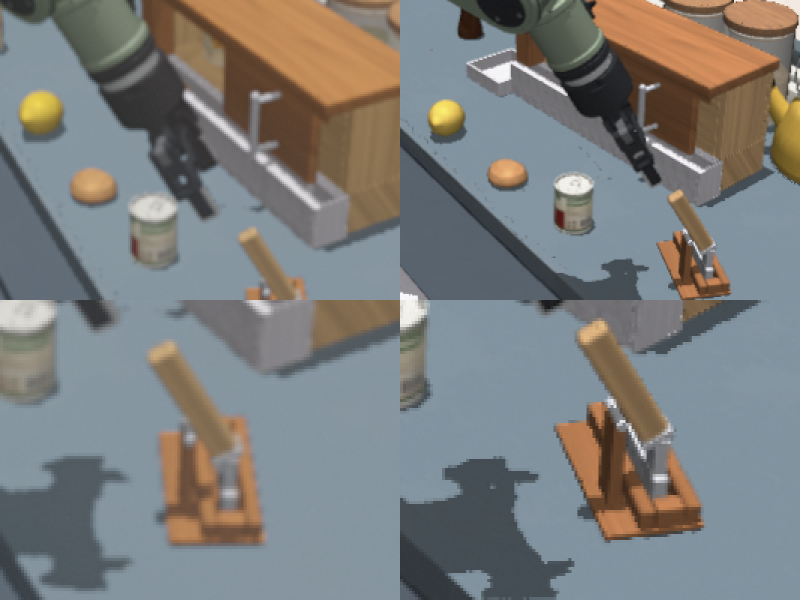

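Wrist view: the rest is square with the tool (base corners (235,268) and (361,267)), the handle spans columns 314–339, and the blade nose is at column 262 on the left. Now I'll fit the rest and scraper from these pixels, and get one enlarged side crop for the case.

Run:
```python
from h import *
s=np.load("pics/wrist1.npy",allow_pickle=True).item()
def inr(P): return R.from_euler("z",-REST[2]).apply(P-np.array([*REST[:2],0]))*1000
for n,px,z in [("base+y",(235,268),.004),("base-y",(361,267),.004),("wall+y",(235,199),.022),("wall-y",(361,199),.022),("noseTop",(262,219),.028),("handtopL",(314,262),.147),("handtopR",(339,262),.147)]:
    print(n,np.round(inr(onz(s,[px],z))[0],1))
b=cv2.imread("pics/side1.png"); cv2.imwrite("pics/f.png",cv2.resize(b[205:355,240:440],(800,600),interpolation=cv2.INTER_CUBIC))
c=np.load("pics/side1.npy",allow_pickle=True).item()
for P in [(-86,-240,62),(-86,-240,0),(-34,-240,62),(-86,240,62),(-115,345,30),(-60,200,62),(-102,-132,164.5),(-102,-132,79.5)]:
    print(P,np.round((proj(c,w(CASE,P))[0]-[240,205])*4))
```

```text
base+y [-37.6  85.5   4. ]
base-y [-36.1 -40.2   4. ]
wall+y [28.5 84.7 22. ]
wall-y [ 28.9 -39.5  22. ]
noseTop [ 6.5 56.2 28. ]
handtopL [-51.3   4.1 147. ]
handtopR [-51.3 -10.5 147. ]
(-86, -240, 62) [686. 399.]
(-86, -240, 0) [677. 489.]
(-34, -240, 62) [747. 368.]
(-86, 240, 62) [178. 108.]
(-115, 345, 30) [ 60. 110.]
(-60, 200, 62) [243. 118.]
(-102, -132, 164.5) [542. 178.]
(-102, -132, 79.5) [534. 306.]
```

View pics/f.png

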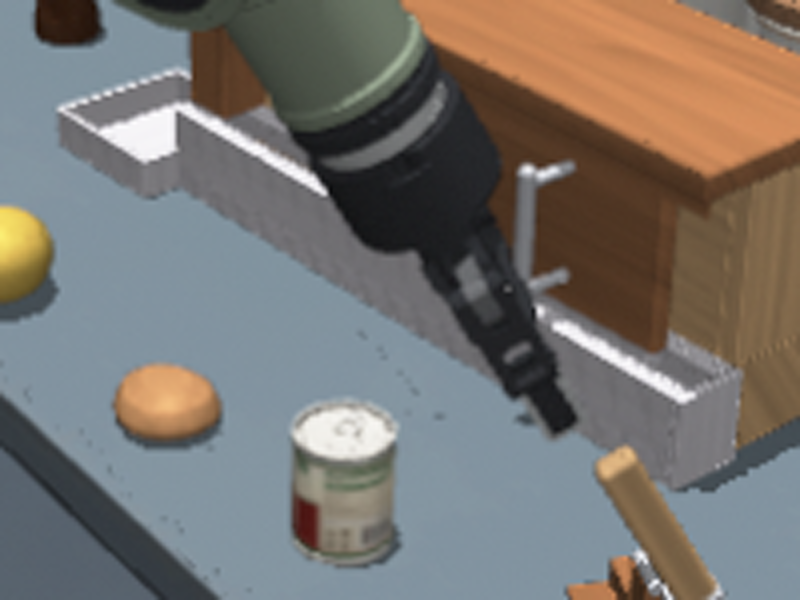

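The side crop confirms the case fit: tray corner (60,112) and track corners (683,402) and (178,108) lie within about 1 px of prediction. The handle is at (527,170–300), about case y −124. The scraper sits about 3.5 mm toward −y in the rest, so I'll go grasp it.

```bash
cat > fit2.py <<'E'
from fit import *
S={n+k:np.load(f"pics/{n}{k}.npy",allow_pickle=True).item() for n,k in(("scene","0"),("side","0"),("side","1"),("wrist","1"))}
obs=[("side1",P,np.array(u)/4+[240,205]) for P,u in [((-86,-240,62),(683,402)),((-86,-240,0),(675,487)),((-34,-240,62),(740,370)),((-86,240,62),(178,108)),((-115,345,30),(60,112)),((-115,236,30),(150,178))]]
obs+=[("wrist1",(-86,-240,62),(133,163)),("wrist1",(-86,-240,0),(163,186))]
obs+=[(n+"0",P,np.array(u)/2.5+[190,170]) for n,P,u in case if not(n=="side" and P[1]==236)]
def f(p): return np.concatenate([proj(S[n],w(p,P))[0]-u for n,P,u in obs])
r=least_squares(f,CASE,loss="soft_l1"); print(np.round(r.x,4)); print(np.round(f(r.x).reshape(-1,2),1).tolist())
E
python3 fit2.py
python3 - <<'E'
from h import *
T=tool(REST[2]); g=w(REST,(-37,-3.5,114)); z=T.apply([0,0,1])
plan([g-.006*z],T)
E
```

```text
[0.6562 0.0489 0.0812]
[[0.4, -0.1], [0.3, 1.3], [1.5, 0.2], [-0.1, 0.5], [-0.0, -0.3], [-0.5, -3.3], [-0.4, -0.4], [-0.1, 0.8], [1.8, -5.1], [-3.3, 1.3], [1.1, 0.7], [-1.6, 1.1], [0.2, 0.7], [-0.4, -0.7], [0.2, -0.1]]
off [-0.3, 0.15, 10.08] ang [0.002, -0.001, 0.001] norm 10.1
```

>>> {"fn": "step_arm", "kwargs": {"steps": [{"offset": [-0.3,0.15,3],"angular": [0,0,0],"claw": 6},{"offset": [-0.3,0.15,6],"angular": [0,0,0],"claw": 5},{"offset": [-0.3,0.15,8.5],"angular": [0,0,0],"claw": 5},{"offset": [-0.3,0.15,10.1],"angular": [0,0,0],"claw": 5},{"offset": [-0.3,0.15,10.1],"angular": [0,0,0],"claw": 4},{"offset": [-0.3,0.15,10.1],"angular": [0,0,0],"claw": 1},{"offset": [-0.3,0.15,10.1],"angular": [0,0,0],"claw": 0.5},{"offset": [-0.3,0.15,10.1],"angular": [0,0,0],"claw": 0.5},{"offset": [-0.3,0.15,10.1],"angular": [0,0,0],"claw": 0.5},{"offset": [-0.3,0.15,10.1],"angular": [0,0,0],"claw": 0.5}], "newtons": 80}}

```text
time: 2.82
eef_pos: [0.4356, -0.3129, 0.1186]
orientation: [3.14, -0.526, -0.44]
wrist_force: [0.2, -0.1, 0.1]
finger_gap: 0.0149
grip_force: 77.8
```

```bash
sed -i 's/^CASE=.*;/CASE=[0.6562,0.0489,0.0812];/' h.py
python3 - <<'E'
from h import *
st=arm.sense(); print({k:np.round(st[k],4) for k in("eef_pos","orientation","finger_gap","grip_force","wrist_force","qpos")})
T=tool(CASE[2]); T0=R.from_euler("xyz",st["orientation"]); z=T.apply([0,0,1])
# scraper grip point offset in tool
p0=np.array(st["eef_pos"])
print("grip in rest frame",R.from_euler("z",-REST[2]).apply(p0+.006*T0.apply([0,0,1])-np.array([*REST[:2],0])))
up=p0+[0,0,.12]; print(T0.inv().apply([0,0,12]))
E
```

```text
{'eef_pos': array([ 0.4356, -0.3129,  0.1186]), 'orientation': array([ 3.1397, -0.5255, -0.44  ]), 'finger_gap': np.float64(0.0149), 'grip_force': np.float64(77.7798), 'wrist_force': array([ 0.2306, -0.1277,  0.0529]), 'qpos': array([-0.91  ,  0.0692,  2.1199,  0.469 ,  0.5225,  0.7432])}
grip in rest frame [-0.03787325 -0.00199017  0.11341634]
[  6.02005665   0.01916213 -10.38068161]
```

```bash
cat >> h.py <<'E'
# scraper origin/axes in the tool, from the home grasp (scraper at rest (0,-2,6), axes along the rest)
PH=np.array([.4356,-.3129,.1186]); RH=R.from_euler("xyz",[3.1397,-.5255,-.44])
SO=RH.inv().apply(w(REST,(0,-2,6))-PH); SR=RH.inv()*R.from_euler("z",REST[2])
def tcp_for(P,dyaw=0):
    "TCP pose putting the scraper origin at case mm P, axes along the case"
    T=R.from_euler("z",CASE[2]+dyaw)*SR.inv(); return w(CASE,P)-T.apply(SO),T
def scr():
    st=arm.sense(); T=R.from_euler("xyz",st["orientation"]); o=st["eef_pos"]+T.apply(SO)
    return R.from_euler("z",-CASE[2]).apply(o-np.array([*CASE[:2],0]))*1000, (T*SR).as_euler("xyz")-[0,0,CASE[2]]
E
python3 - <<'E'
from h import *
p,T=tcp_for((-135,33,78)); print(p)
plan([PH+[0,0,.14],(PH+p)/2+[0,0,.07],p],T)
q,_=tcp_for((-60,33,68)); d=T.inv().apply(q-p)*100; print(d)
s=np.load("pics/side1.npy",allow_pickle=True).item(); print("tin",onz(s,[[240+345/4,205+415/4]],.072))
E
```

```text
[0.4782128  0.06758809 0.1906    ]
off [7.02, 0.02, -12.11] ang [0.262, 0.001, -0.452] norm 14.0
off [-0.03, -18.1, -12.3] ang [0.262, 0.001, -0.452] norm 21.9
off [-7.07, -36.22, -12.49] ang [0.262, 0.001, -0.452] norm 39.0
[ 5.98640035e+00 -1.25809999e-03  4.62741928e+00]
tin [[ 0.41451505 -0.11233305  0.072     ]]
```

>>> {"fn": "step_arm", "kwargs": {"steps": [{"offset": [1.0,0,-1.73],"angular": [0,0,0],"claw": 0.5},{"offset": [3.0,0,-5.2],"angular": [0,0,0],"claw": 0.5},{"offset": [5.0,0,-8.65],"angular": [0,0,0],"claw": 0.5},{"offset": [7.0,0,-12.1],"angular": [0,0,0],"claw": 0.5},{"offset": [5.2,-4,-12.2],"angular": [0.05,0,-0.09],"claw": 0.5},{"offset": [3.6,-8,-12.2],"angular": [0.1,0,-0.18],"claw": 0.5},{"offset": [2,-12,-12.3],"angular": [0.16,0,-0.27],"claw": 0.5},{"offset": [0.3,-16,-12.3],"angular": [0.21,0,-0.36],"claw": 0.5},{"offset": [-1.2,-20,-12.3],"angular": [0.262,0.001,-0.452],"claw": 0.5},{"offset": [-1.2,-20,-12.3],"angular": [0.262,0.001,-0.452],"claw": 0.5}]}}

```text
time: 3.65
eef_pos: [0.4536, -0.0956, 0.2155]
orientation: [-3.136, -0.521, 0.086]
wrist_force: [-1.2, -0.6, -2.3]
finger_gap: 0.0147
grip_force: 78.9
```

Run:
```python
from h import *
print(scr()); p,T=tcp_for((-135,33,78)); plan([p],T)
```

```text
(array([-173.31353389, -126.59319938,  102.73898476]), array([0.0065605 , 0.00461258, 0.00807231]))
off [2.11, -16.02, 4.18] ang [-0.01, 0.005, 0.004] norm 16.7
```

>>> {"fn": "step_arm", "kwargs": {"steps": [{"offset": [0.5,-4,0.5],"angular": [-0.01,0.005,0.004],"claw": 0.5},{"offset": [1,-8,1.5],"angular": [-0.01,0.005,0.004],"claw": 0.5},{"offset": [1.6,-12,2.8],"angular": [-0.01,0.005,0.004],"claw": 0.5},{"offset": [2.1,-16,4.2],"angular": [-0.01,0.005,0.004],"claw": 0.5},{"offset": [2.1,-16,4.2],"angular": [-0.01,0.005,0.004],"claw": 0.5},{"offset": [2.1,-16,4.2],"angular": [-0.01,0.005,0.004],"claw": 0.5}]}}

```text
time: 4.15
eef_pos: [0.4805, 0.0655, 0.1913]
orientation: [3.134, -0.528, 0.085]
wrist_force: [0.3, -0.8, -0.8]
finger_gap: 0.0152
grip_force: 79.2
```

Run:
```python
from h import *
print(scr()); p,T=tcp_for((-60,33,68)); plan([p],T)
s=arm.snapshot("wrist"); np.save("pics/wrist2.npy",s,allow_pickle=True); cv2.imwrite("pics/wrist2.png",s["frame"][:,:,::-1])
for k in ["cork","door_handle","scraper","case"]:
    for m in arm.masks_of(s,k)[:1]: print(k,m["p"],m["centre"],m["pixels"].sum())
T=R.from_euler("xyz",arm.sense()["orientation"]);p=arm.sense()["eef_pos"]
for P in [(0,60,11),(0,60,22),(-5.5,60,22),(-5.5,-14,22),(0,0,50)]:
    print(P,np.round(proj(s,p+T.apply(SO+SR.apply(np.array(P)/1000)))))
for P in [(-86,-24,62),(-71,-24,62),(-49,-24,62),(-86,194,62),(-71,194,62),(-49,194,62),(-34,194,62)]: print(P,np.round(proj(s,w(CASE,P))))
```

```text
(array([-132.60164199,   30.21121149,   78.79238184]), array([-0.00451783, -0.00213583, -0.00031657]))
off [5.76, -0.24, 4.59] ang [0.004, -0.002, 0.002] norm 7.4
cork 0.93 [185.8, 167.7] 1241
door_handle 0.82 [165.2, 499.8] 21403
scraper 0.97 [301.5, 316.2] 7754
case 0.65 [116.3, 314.6] 149803
(0, 60, 11) [[243. 264.]]
(0, 60, 22) [[240. 262.]]
(-5.5, 60, 22) [[239. 270.]]
(-5.5, -14, 22) [[350. 271.]]
(0, 0, 50) [[330. 256.]]
(-86, -24, 62) [[387. 214.]]
(-71, -24, 62) [[386. 197.]]
(-49, -24, 62) [[385. 172.]]
(-86, 194, 62) [[120. 214.]]
(-71, 194, 62) [[122. 197.]]
(-49, 194, 62) [[125. 172.]]
(-34, 194, 62) [[128. 156.]]
```

View pics/wrist2.png

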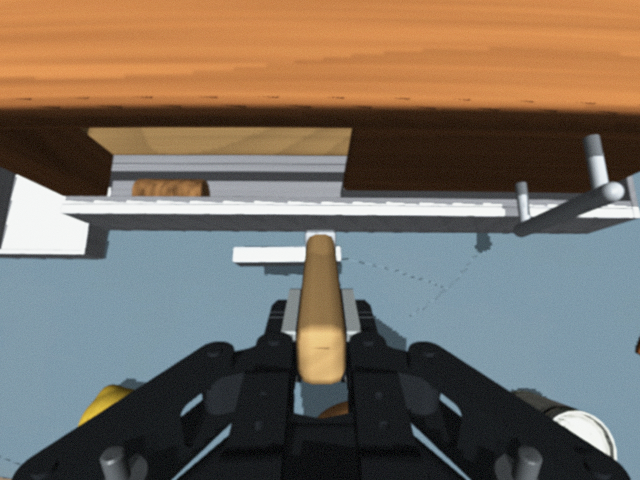

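Wrist view: the cork is in the slot at (134–208, 180–198), the door's left edge is at column 347, the slot sits where predicted, and the blade's top face spans (233–341, 248–262). That is slightly off my assumed hand pose, so I'll refine it numerically.

```bash
cat > ref.py <<'E'
from h import *
s=np.load("pics/wrist2.npy",allow_pickle=True).item(); g=cv2.cvtColor(s["frame"],cv2.COLOR_RGB2GRAY).astype(int)
for c in(240,260,280,300): print(c,g[242:276,c].tolist())
print("row255",g[255,224:244].tolist(),g[255,334:350].tolist())
for r in (370,): print("row",r,s["frame"][r,290:352,0].tolist())
m=onz(s,[[134,189],[208,189]],.055); print("cork case y",(R.from_euler("z",-CASE[2]).apply(m-np.array([*CASE[:2],0]))*1000).round())
m=onz(s,[[347,165],[347,190]],.064); print("door edge",(R.from_euler("z",-CASE[2]).apply(m-np.array([*CASE[:2],0]))*1000).round())
E
python3 ref.py
```

```text
240 [147, 146, 149, 147, 171, 220, 238, 244, 246, 245, 246, 245, 245, 247, 245, 245, 246, 246, 246, 225, 149, 80, 55, 76, 108, 138, 150, 143, 151, 142, 148, 151, 147, 148]
260 [148, 147, 144, 140, 150, 206, 241, 246, 245, 246, 246, 245, 247, 247, 246, 245, 245, 248, 246, 217, 128, 67, 59, 71, 114, 140, 144, 151, 145, 148, 146, 150, 148, 142]
280 [147, 147, 144, 142, 167, 220, 244, 247, 246, 246, 246, 246, 246, 246, 246, 247, 247, 246, 246, 220, 125, 60, 56, 58, 72, 76, 75, 78, 75, 74, 83, 74, 98, 132]
300 [144, 147, 147, 151, 184, 224, 242, 247, 245, 246, 246, 246, 246, 245, 245, 246, 246, 248, 246, 203, 116, 58, 55, 60, 73, 79, 74, 75, 79, 75, 75, 82, 101, 140]
row255 [145, 144, 153, 146, 148, 147, 144, 148, 181, 228, 245, 246, 247, 246, 246, 245, 247, 246, 246, 246] [79, 135, 214, 239, 245, 244, 227, 180, 154, 141, 145, 147, 150, 145, 145, 150]
row 370 [6, 14, 7, 12, 18, 16, 14, 37, 67, 93, 132, 153, 166, 176, 189, 195, 199, 205, 214, 216, 219, 223, 223, 225, 221, 222, 224, 220, 225, 219, 224, 217, 219, 221, 219, 217, 219, 220, 220, 219, 220, 216, 214, 213, 213, 210, 207, 203, 204, 202, 194, 190, 177, 140, 98, 48, 17, 12, 11, 10, 20, 18]
cork case y [[-61. 189.  55.]
 [-62. 125.  55.]]
door edge [[-44.   8.  64.]
 [-66.   8.  64.]]
```

```bash
cat > ref2.py <<'E'
from h import *
from scipy.optimize import least_squares
s=np.load("pics/wrist2.npy",allow_pickle=True).item()
p=np.array([.4805,.0655,.1913]);T=R.from_euler("xyz",[3.134,-.528,.085])
pts=np.array([(-5.5,60,22),(5.5,60,22),(-5.5,-14,22)])/1000
ob=np.array([(232,262),(232,246.5),(341,262)])
def f(d): return (proj(s,p+T.apply(SO+SR.apply(pts+d[:3])))-ob).ravel()
r=least_squares(f,[0,0,0]); print((r.x*1000).round(1),f(r.x).round(1))
for z in(-.003,0,.003):
    q=least_squares(lambda d:f([*d,z]),[0,0]); print(z,(q.x*1000).round(1),f([*q.x,z]).round(1))
E
python3 ref2.py
```

```text
[ 7.4 -0.1 -0.1] [-0.4  0.2  0.4 -0.3 -0.   0.1]
-0.003 [7.8 0.3] [ 0.1  0.1  0.9 -0.2 -0.9  0.1]
0 [ 7.4 -0.1] [-0.4  0.2  0.4 -0.3 -0.   0.1]
0.003 [ 6.9 -0.6] [-0.9  0.2 -0.  -0.5  0.9  0.2]
```

```bash
cat >> h.py <<'E'
SO=SO+SR.apply([.0072,0,0])
E
python3 - <<'E'
from h import *
print(scr(),arm.sense()["eef_pos"]); p,T=tcp_for((-60,40,70)); plan([p],T)
q,_=tcp_for((-60,40,26)); print(T.inv().apply(q-p)*100)
E
```

```text
(array([-123.98834621,   24.03069618,   80.28842654]), array([-0.00484789, -0.00502964, -0.0115843 ])) [0.48209584 0.06001821 0.19264352]
off [5.05, -1.57, 4.11] ang [0.01, -0.005, -0.008] norm 6.7
[-2.20724066 -0.00720405  3.80631538]
```

>>> {"fn": "step_arm", "kwargs": {"steps": [{"offset": [0,0,0],"angular": [0,0,0],"claw": 0.5},{"offset": [0,0,0],"angular": [0,0,0],"claw": 0.5},{"offset": [0,0,0],"angular": [0,0,0],"claw": 0.5}]}}

```text
time: 4.65
eef_pos: [0.4819, 0.0608, 0.1922]
orientation: [3.134, -0.53, 0.074]
wrist_force: [-0.3, 0.1, -2.0]
finger_gap: 0.0147
grip_force: 79.2
```

Run:
```python
from h import *
print(scr(),arm.sense()["eef_pos"],arm.sense()["joint_vel"].round(3)); p,T=tcp_for((-60,40,70)); plan([p],T)
q,_=tcp_for((-60,40,26)); print(T.inv().apply(q-p)*100)
```

```text
(array([-124.23414653,   24.91318194,   79.84902667]), array([-0.00452246, -0.0042985 , -0.01033837])) [0.48186732 0.06078659 0.19223986] [ 0.011  0.003  0.001  0.001 -0.001  0.001]
off [5.09, -1.48, 4.09] ang [0.009, -0.004, -0.007] norm 6.7
[-2.20724066 -0.00720405  3.80631538]
```

>>> {"fn": "step_arm", "kwargs": {"steps": [{"offset": [1.2,-0.4,1.0],"angular": [0.009,-0.004,-0.007],"claw": 0.5},{"offset": [2.5,-0.8,2.0],"angular": [0.009,-0.004,-0.007],"claw": 0.5},{"offset": [3.8,-1.2,3.0],"angular": [0.009,-0.004,-0.007],"claw": 0.5},{"offset": [4.6,-1.5,3.7],"angular": [0.009,-0.004,-0.007],"claw": 0.5},{"offset": [5.1,-1.5,4.1],"angular": [0.009,-0.004,-0.007],"claw": 0.5},{"offset": [5.1,-1.5,4.1],"angular": [0.009,-0.004,-0.007],"claw": 0.5},{"offset": [5.1,-1.5,4.1],"angular": [0.009,-0.004,-0.007],"claw": 0.5},{"offset": [5.1,-1.5,4.1],"angular": [0.009,-0.004,-0.007],"claw": 0.5},{"offset": [5.1,-1.5,4.1],"angular": [0.009,-0.004,-0.007],"claw": 0.5},{"offset": [5.1,-1.5,4.1],"angular": [0.009,-0.004,-0.007],"claw": 0.5}]}}

```text
time: 5.48
eef_pos: [0.5447, 0.0815, 0.1824]
orientation: [3.139, -0.525, 0.085]
wrist_force: [0.5, 0.3, -1.7]
finger_gap: 0.0147
grip_force: 79.1
```

Run:
```python
from h import *
print(scr()); p,T=tcp_for((-60,40,70)); plan([p],T)
st=arm.sense();s=arm.snapshot("wrist"); print(arm.sense()["eef_pos"]-st["eef_pos"])
T=R.from_euler("xyz",st["orientation"]);p=st["eef_pos"]
np.save("pics/w3.npy",dict(s=s,p=p,o=st["orientation"]),allow_pickle=True)
for P in [(-5.5,60,22),(5.5,60,22),(-5.5,-14,22)]: print(P,np.round(proj(s,p+T.apply(SO+SR.apply(np.array(P)/1000)))))
for P in [(-71,94,62),(-49,94,62),(-49,194,62),(-71,194,62)]: print(P,np.round(proj(s,w(CASE,P))))
f=s["frame"][:,:,::-1]; cv2.imwrite("pics/w3.png",cv2.resize(f[140:340,120:420],(800,533),interpolation=cv2.INTER_CUBIC))
```

```text
(array([-60.44684782,  41.59261638,  69.7826195 ]), array([-2.46569638e-04,  6.07270810e-05,  2.50035504e-03]))
off [0.05, 0.15, 0.0] ang [-0.001, 0.0, 0.002] norm 0.2
[9.67984369e-05 3.42754325e-05 5.91500176e-05]
(-5.5, 60, 22) [[231. 262.]]
(5.5, 60, 22) [[232. 246.]]
(-5.5, -14, 22) [[341. 262.]]
(-71, 94, 62) [[251. 274.]]
(-49, 94, 62) [[252. 246.]]
(-49, 194, 62) [[124. 245.]]
(-71, 194, 62) [[121. 274.]]
```

View pics/w3.png

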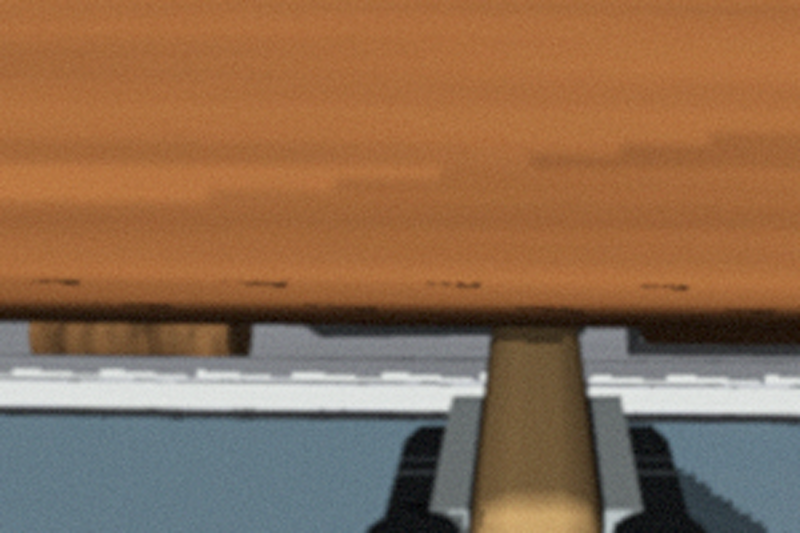

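The crop shows the cork at left, its lower side hidden by the front lip at row 354, and the lip's outer edge at row 410. Both are where the case fit predicts, so I'll descend.

>>> {"fn": "step_arm", "kwargs": {"steps": [{"offset": [-0.25,0,0.45],"angular": [0,0,0],"claw": 0.5},{"offset": [-0.5,0,0.85],"angular": [0,0,0],"claw": 0.5},{"offset": [-0.75,0,1.3],"angular": [0,0,0],"claw": 0.5},{"offset": [-1.0,0,1.7],"angular": [0,0,0],"claw": 0.5},{"offset": [-1.0,0,1.7],"angular": [0,0,0],"claw": 0.5},{"offset": [-1.0,0,1.7],"angular": [0,0,0],"claw": 0.5}]}}

```text
time: 6.03
eef_pos: [0.5445, 0.0817, 0.1616]
orientation: [3.14, -0.524, 0.085]
wrist_force: [-1.2, 0.5, -1.4]
finger_gap: 0.015
grip_force: 79.1
```

Run:
```python
from h import *
print(scr(), arm.sense()["wrist_force"],arm.sense()["ft_torque"]); p,T=tcp_for((-60,40,26)); plan([p],T)
```

```text
(array([-60.82719644,  41.79956236,  48.94446946]), array([1.38240842e-05, 1.81633592e-03, 2.76099198e-03])) [-1.19307524  0.4541966  -1.42636566] [-0.03529603  0.33208504  0.01795806]
off [-1.1, 0.16, 2.03] ang [-0.001, 0.002, 0.002] norm 2.3
```

>>> {"fn": "step_arm", "kwargs": {"steps": [{"offset": [-0.3,0,0.5],"angular": [0,0,0],"claw": 0.5},{"offset": [-0.5,0,1.0],"angular": [0,0,0],"claw": 0.5},{"offset": [-0.8,0,1.5],"angular": [0,0,0],"claw": 0.5},{"offset": [-1.1,0,2.0],"angular": [0,0,0],"claw": 0.5},{"offset": [-1.1,0,2.0],"angular": [0,0,0],"claw": 0.5},{"offset": [-1.1,0,2.0],"angular": [0,0,0],"claw": 0.5},{"offset": [-1.1,0,2.0],"angular": [0,0,0],"claw": 0.5}]}}

```text
time: 6.62
eef_pos: [0.5456, 0.0816, 0.1397]
orientation: [3.139, -0.526, 0.085]
wrist_force: [0.2, -0.0, -1.5]
finger_gap: 0.015
grip_force: 79.1
```

Run:
```python
from h import *
print(scr(), arm.sense()["wrist_force"],arm.sense()["ft_torque"]); p,T=tcp_for((-60,182,26)); plan([p],T)
```

```text
(array([-59.46540114,  41.64978752,  27.14800525]), array([-1.85343274e-04, -6.02801919e-06,  2.68124990e-03])) [ 0.17171638 -0.01128685 -1.48189219] [-0.05389637  0.31948809  0.03721812]
off [-0.06, -14.05, 0.07] ang [-0.001, -0.0, 0.002] norm 14.0
```

>>> {"fn": "step_arm", "kwargs": {"steps": [{"offset": [0,-0.8,0],"angular": [0,0,0],"claw": 0.5},{"offset": [0,-1.6,0],"angular": [0,0,0],"claw": 0.5},{"offset": [0,-2.4,0],"angular": [0,0,0],"claw": 0.5},{"offset": [0,-3.2,0],"angular": [0,0,0],"claw": 0.5},{"offset": [0,-4.0,0],"angular": [0,0,0],"claw": 0.5},{"offset": [0,-4.8,0],"angular": [0,0,0],"claw": 0.5},{"offset": [0,-5.6,0],"angular": [0,0,0],"claw": 0.5},{"offset": [0,-6.4,0],"angular": [0,0,0],"claw": 0.5},{"offset": [0,-7.2,0],"angular": [0,0,0],"claw": 0.5},{"offset": [0,-8.0,0],"angular": [0,0,0],"claw": 0.5}]}}

```text
time: 7.45
eef_pos: [0.5392, 0.1618, 0.1403]
orientation: [3.14, -0.527, 0.085]
wrist_force: [0.3, -0.6, -1.5]
finger_gap: 0.0148
grip_force: 79.2
```

Run:
```python
from h import *
print(scr(), arm.sense()["wrist_force"],arm.sense()["ft_torque"]); p,T=tcp_for((-60,182,26)); plan([p],T)
```

```text
(array([-59.19463214, 122.08920996,  27.75925599]), array([-5.54240541e-05, -1.20468620e-03,  2.66925537e-03])) [ 0.26585215 -0.61953928 -1.46049911] [-0.0496946   0.35612283 -0.02973884]
off [-0.12, -6.0, 0.11] ang [-0.001, -0.001, 0.002] norm 6.0
```

>>> {"fn": "step_arm", "kwargs": {"steps": [{"offset": [-0.05,-0.8,0.05],"angular": [0,0,0],"claw": 0.5},{"offset": [-0.1,-1.6,0.1],"angular": [0,0,0],"claw": 0.5},{"offset": [-0.1,-2.4,0.1],"angular": [0,0,0],"claw": 0.5},{"offset": [-0.1,-3.2,0.1],"angular": [0,0,0],"claw": 0.5},{"offset": [-0.1,-4.0,0.1],"angular": [0,0,0],"claw": 0.5},{"offset": [-0.1,-4.8,0.1],"angular": [0,0,0],"claw": 0.5},{"offset": [-0.1,-5.4,0.1],"angular": [0,0,0],"claw": 0.5},{"offset": [-0.1,-5.8,0.1],"angular": [0,0,0],"claw": 0.5},{"offset": [-0.1,-5.8,0.1],"angular": [0,0,0],"claw": 0.5},{"offset": [-0.1,-5.8,0.1],"angular": [0,0,0],"claw": 0.5}]}}

```text
time: 8.28
eef_pos: [0.5337, 0.2193, 0.1383]
orientation: [3.14, -0.526, 0.085]
wrist_force: [-0.1, 1.1, -1.7]
finger_gap: 0.0144
grip_force: 79.2
```

Run:
```python
from h import *
print(scr(), arm.sense()["wrist_force"])
for n in ("side","scene","wrist"):
    s=arm.snapshot(n)
    for m in arm.masks_of(s,"cork")[:2]:
        q=onz(s,[m["centre"][::-1]],.018); print(n,m["p"],m["centre"],m["pixels"].sum(),(R.from_euler("z",-CASE[2]).apply(q-np.array([*CASE[:2],0]))*1000).round())
    if n=="side": a=s["frame"][:,:,::-1]
    if n=="wrist": b=s["frame"][:,:,::-1]
cv2.imwrite("pics/g.png",np.hstack([cv2.resize(a[170:320,200:400],(400,300),interpolation=3),cv2.resize(b,(400,300))]))
```

```text
(array([-60.22479713, 179.83662598,  25.71205262]), array([-0.00016898, -0.00013395,  0.00313736])) [-0.14765436  1.1227196  -1.66738661]
side 0.64 [242.2, 281.4] 74 [[-77. 267.  18.]]
wrist 0.81 [264.6, 178.0] 1719 [[-64. 288.  18.]]
```

View pics/g.png

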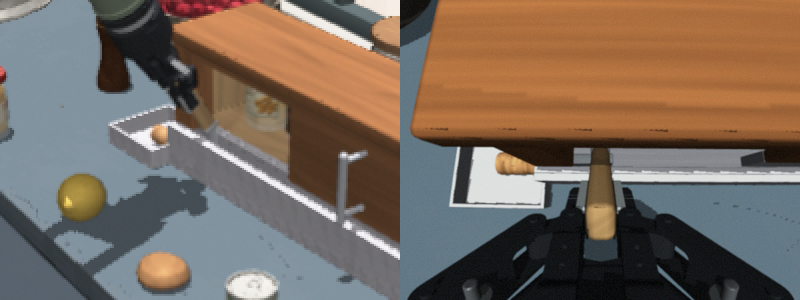

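The cork has left the slot and lies in the tray (side half (160,133), wrist half (497–535,163)). I'll push a few mm more, then draw back.

>>> {"fn": "step_arm", "kwargs": {"steps": [{"offset": [0,-0.3,0],"angular": [0,0,0],"claw": 0.5},{"offset": [0,-0.5,0],"angular": [0,0,0],"claw": 0.5},{"offset": [0,-0.5,0],"angular": [0,0,0],"claw": 0.5},{"offset": [0,1.0,0],"angular": [0,0,0],"claw": 0.5},{"offset": [0,2.5,0],"angular": [0,0,0],"claw": 0.5},{"offset": [0,4.0,0],"angular": [0,0,0],"claw": 0.5},{"offset": [0,5.5,0],"angular": [0,0,0],"claw": 0.5},{"offset": [0,7.0,0],"angular": [0,0,0],"claw": 0.5},{"offset": [0,8.0,0],"angular": [0,0,0],"claw": 0.5},{"offset": [0,8.0,0],"angular": [0,0,0],"claw": 0.5}]}}

```text
time: 9.42
eef_pos: [0.5405, 0.1379, 0.1383]
orientation: [3.139, -0.525, 0.083]
wrist_force: [-0.1, 0.1, -1.6]
finger_gap: 0.0148
grip_force: 79.2
```

Run:
```python
from h import *
print(scr(), arm.sense()["wrist_force"])
for n in ("wrist","side"):
    s=arm.snapshot(n)
    for m in arm.masks_of(s,"cork")[:2]:
        yy,xx=np.nonzero(m["pixels"]); e=[[xx.min(),yy.mean()],[xx.max(),yy.mean()]]
        q=onz(s,e,.025); print(n,m["p"],m["centre"],m["pixels"].sum(),(R.from_euler("z",-CASE[2]).apply(q-np.array([*CASE[:2],0]))*1000).round().tolist())
p,T=tcp_for((-60,98,72)); plan([p],T)
```

```text
(array([-60.00489395,  98.0373676 ,  25.74324868]), array([-4.07737943e-04,  6.38890809e-05,  4.92812797e-04])) [-0.09965829  0.11712787 -1.58247044]
wrist 0.69 [267.4, 62.5] 878 [[-68.0, 310.0, 25.0], [-68.0, 271.0, 25.0]]
off [2.33, 0.21, -4.0] ang [-0.002, 0.0, 0.003] norm 4.6
```

>>> {"fn": "step_arm", "kwargs": {"steps": [{"offset": [0.5,0,-0.87],"angular": [0,0,0],"claw": 0.5},{"offset": [1.1,0,-1.9],"angular": [0,0,0],"claw": 0.5},{"offset": [1.7,0,-2.95],"angular": [0,0,0],"claw": 0.5},{"offset": [2.3,0,-4.0],"angular": [0,0,0],"claw": 0.5},{"offset": [2.3,0,-4.0],"angular": [0,0,0],"claw": 0.5},{"offset": [2.3,0,-4.0],"angular": [0,0,0],"claw": 0.5},{"offset": [0.6,0,-5.0],"angular": [0,0,0],"claw": 0.5},{"offset": [-2.0,0,-6.5],"angular": [0,0,0],"claw": 0.5},{"offset": [-4.6,0,-8.0],"angular": [0,0,0],"claw": 0.5},{"offset": [-4.6,0,-8.0],"angular": [0,0,0],"claw": 0.5}]}}

```text
time: 10.45
eef_pos: [0.4531, 0.1327, 0.1791]
orientation: [3.139, -0.514, 0.086]
wrist_force: [-0.5, 0.1, -2.7]
finger_gap: 0.0148
grip_force: 79.2
```

Run:
```python
from h import *
print(scr(), arm.sense()["wrist_force"])
H=PH; mid=H+[0,0,.12]; plan([mid,H],RH)
```

```text
(array([-148.91964516,  100.08032545,   65.91540341]), array([-0.00041117,  0.01194233,  0.0040158 ])) [-0.50910123  0.06731599 -2.71092441]
off [-1.94, 44.26, -7.83] ang [-0.261, 0.011, 0.457] norm 45.0
off [-7.84, 44.24, 2.63] ang [-0.261, 0.011, 0.457] norm 45.0
```

>>> {"fn": "step_arm", "kwargs": {"steps": [{"offset": [1.5,2,-2.6],"angular": [0,0,0],"claw": 0.5},{"offset": [2.8,4,-5.0],"angular": [0,0,0],"claw": 0.5},{"offset": [2.6,8,-5.5],"angular": [-0.04,0,0.07],"claw": 0.5},{"offset": [2.2,12,-5.7],"angular": [-0.08,0,0.14],"claw": 0.5},{"offset": [1.7,16,-6],"angular": [-0.12,0,0.21],"claw": 0.5},{"offset": [1.2,20,-6.2],"angular": [-0.16,0,0.28],"claw": 0.5},{"offset": [0.7,24,-6.5],"angular": [-0.2,0.005,0.35],"claw": 0.5},{"offset": [0.2,28,-6.8],"angular": [-0.24,0.01,0.42],"claw": 0.5},{"offset": [-0.3,32,-7.0],"angular": [-0.261,0.011,0.457],"claw": 0.5},{"offset": [-0.8,36,-7.2],"angular": [-0.261,0.011,0.457],"claw": 0.5}]}}

```text
time: 11.28
eef_pos: [0.4474, -0.2304, 0.2423]
orientation: [-3.136, -0.535, -0.445]
wrist_force: [1.3, 0.6, -1.2]
finger_gap: 0.0144
grip_force: 79.2
```

>>> {"fn": "step_arm", "kwargs": {"steps": [{"offset": [0,0,0],"angular": [0,0,0],"claw": 0.5},{"offset": [0,0,0],"angular": [0,0,0],"claw": 0.5},{"offset": [0,0,0],"angular": [0,0,0],"claw": 0.5},{"offset": [0,0,0],"angular": [0,0,0],"claw": 0.5},{"offset": [0,0,0],"angular": [0,0,0],"claw": 0.5}]}}

```text
time: 11.7
eef_pos: [0.4481, -0.2277, 0.2427]
orientation: [-3.136, -0.535, -0.442]
wrist_force: [0.0, -1.0, -0.9]
finger_gap: 0.0145
grip_force: 79.4
```

Run:
```python
from h import *
print(arm.sense()["eef_pos"],arm.sense()["orientation"])
plan([PH+[0,0,.06]],RH)
```

```text
[ 0.44810285 -0.22769268  0.24269382] [-3.13595643 -0.53479898 -0.44248245]
off [-1.1, 8.27, 6.75] ang [-0.006, -0.009, -0.002] norm 10.7
```

>>> {"fn": "step_arm", "kwargs": {"steps": [{"offset": [0,3,0.5],"angular": [-0.006,-0.009,-0.002],"claw": 0.5},{"offset": [0,6,0.8],"angular": [-0.006,-0.009,-0.002],"claw": 0.5},{"offset": [0.3,8.3,1.5],"angular": [-0.006,-0.009,-0.002],"claw": 0.5},{"offset": [-0.2,8.3,4],"angular": [-0.006,-0.009,-0.002],"claw": 0.5},{"offset": [-1.1,8.3,6.7],"angular": [-0.006,-0.009,-0.002],"claw": 0.5},{"offset": [-1.1,8.3,6.7],"angular": [-0.006,-0.009,-0.002],"claw": 0.5},{"offset": [-1.1,8.3,6.7],"angular": [-0.006,-0.009,-0.002],"claw": 0.5},{"offset": [-1.1,8.3,6.7],"angular": [-0.006,-0.009,-0.002],"claw": 0.5},{"offset": [-1.1,8.3,6.7],"angular": [-0.006,-0.009,-0.002],"claw": 0.5},{"offset": [-1.1,8.3,6.7],"angular": [-0.006,-0.009,-0.002],"claw": 0.5}]}}

```text
time: 12.53
eef_pos: [0.4359, -0.3152, 0.1821]
orientation: [3.137, -0.531, -0.441]
wrist_force: [-0.0, -0.2, -0.7]
finger_gap: 0.0152
grip_force: 79.5
```

Run:
```python
from h import *
print(arm.sense()["eef_pos"],arm.sense()["orientation"])
plan([PH+[0,0,.002]],RH)
st=arm.sense(); s=arm.snapshot("wrist"); T=R.from_euler("xyz",st["orientation"]);p=st["eef_pos"]
for P in [(-5.5,60,22),(5.5,60,22),(-5.5,-14,22)]: print(P,np.round(proj(s,p+T.apply(SO+SR.apply(np.array(P)/1000)))))
g=cv2.cvtColor(s["frame"],cv2.COLOR_RGB2GRAY).astype(int); print([g[242:272,c].tolist() for c in(250,280)],g[254,224:244].tolist())
cv2.imwrite("pics/k.png",cv2.resize(s["frame"][160:310,200:400,::-1],(800,600),interpolation=3))
```

```text
[ 0.43591827 -0.31523494  0.18207072] [ 3.13742434 -0.53065303 -0.44054777]
off [-3.22, -0.22, 5.24] ang [0.003, -0.005, -0.0] norm 6.2
(-5.5, 60, 22) [[231. 263.]]
(5.5, 60, 22) [[232. 247.]]
(-5.5, -14, 22) [[341. 263.]]
[[121, 119, 117, 101, 111, 172, 213, 223, 226, 226, 226, 226, 225, 226, 225, 226, 228, 228, 226, 193, 118, 59, 46, 68, 105, 137, 138, 136, 130, 120], [119, 122, 119, 95, 117, 173, 211, 228, 227, 230, 227, 225, 227, 226, 227, 229, 229, 230, 224, 183, 103, 50, 45, 52, 64, 68, 67, 69, 62, 75]] [132, 128, 124, 133, 126, 129, 129, 124, 138, 180, 218, 229, 228, 225, 228, 230, 227, 224, 227, 227]
```

View pics/k.png

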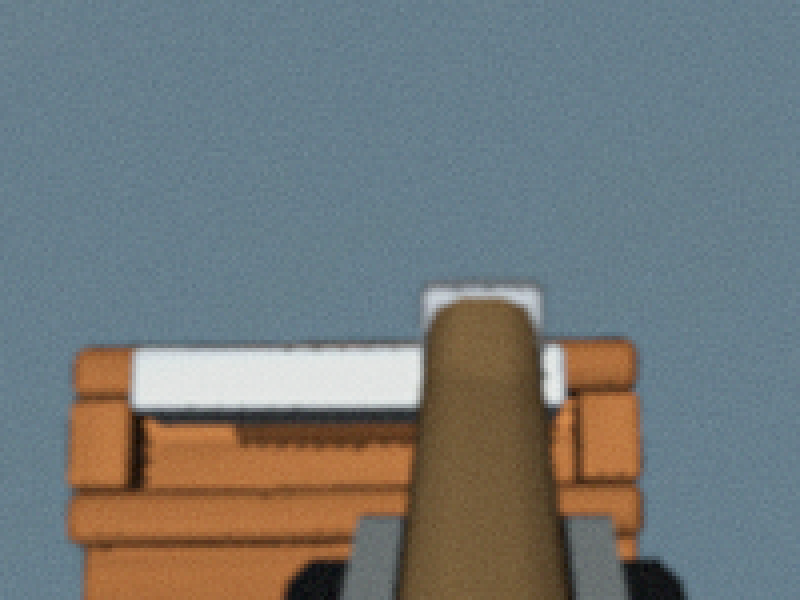

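The blade (crop 132–565, 345–408) is still square with the rest's groove, 6 cm above it. I'll lower it.

>>> {"fn": "step_arm", "kwargs": {"steps": [{"offset": [-0.7,-0.2,0.8],"angular": [0.003,-0.005,0],"claw": 0.5},{"offset": [-1.2,-0.2,1.7],"angular": [0.003,-0.005,0],"claw": 0.5},{"offset": [-1.7,-0.2,2.6],"angular": [0.003,-0.005,0],"claw": 0.5},{"offset": [-2.2,-0.2,3.5],"angular": [0.003,-0.005,0],"claw": 0.5},{"offset": [-2.7,-0.2,4.3],"angular": [0.003,-0.005,0],"claw": 0.5},{"offset": [-3.1,-0.2,5.0],"angular": [0.003,-0.005,0],"claw": 0.5},{"offset": [-3.3,-0.2,5.35],"angular": [0.003,-0.005,0],"claw": 0.5},{"offset": [-3.3,-0.2,5.35],"angular": [0.003,-0.005,0],"claw": 0.5},{"offset": [-3.3,-0.2,5.35],"angular": [0.003,-0.005,0],"claw": 0.5},{"offset": [-3.3,-0.2,5.35],"angular": [0.003,-0.005,0],"claw": 0.5}]}}

```text
time: 13.42
eef_pos: [0.4353, -0.3141, 0.1183]
orientation: [3.141, -0.526, -0.443]
wrist_force: [-0.3, -1.8, 3.7]
finger_gap: 0.015
grip_force: 80.0
```

Run:
```python
from h import *
print(arm.sense()["eef_pos"]-PH,arm.sense()["orientation"]); plan([PH],RH)
```

```text
[-0.00029523 -0.00119283 -0.00033018] [ 3.1408059  -0.52572127 -0.44326837]
off [-0.0, -0.12, -0.04] ang [0.001, -0.0, -0.003] norm 0.1
```

>>> {"fn": "step_arm", "kwargs": {"steps": [{"offset": [0,-0.1,0],"angular": [0,0,0],"claw": 2.0},{"offset": [0,-0.1,0],"angular": [0,0,0],"claw": 3.5},{"offset": [0,-0.1,0],"angular": [0,0,0],"claw": 4.5},{"offset": [0,-0.1,0],"angular": [0,0,0],"claw": 5},{"offset": [0,-0.1,-1.5],"angular": [0,0,0],"claw": 5},{"offset": [0,-0.1,-4],"angular": [0,0,0],"claw": 5},{"offset": [0,-0.1,-7.5],"angular": [0,0,0],"claw": 5},{"offset": [0,-0.1,-10],"angular": [0,0,0],"claw": 5},{"offset": [0,-0.1,-10],"angular": [0,0,0],"claw": 4},{"offset": [0,-0.1,-10],"angular": [0,0,0],"claw": 4}]}}

```text
time: 14.25
eef_pos: [0.3897, -0.2907, 0.2051]
orientation: [3.14, -0.525, -0.442]
wrist_force: [0.9, 0.5, -0.4]
finger_gap: 0.0396
grip_force: 0.0
```

Run:
```python
from h import *
st=arm.sense(); print(st["eef_pos"],st["orientation"],st["finger_gap"])
s=arm.snapshot("wrist"); cv2.imwrite("pics/l.png",s["frame"][:,:,::-1])
for k in ("scraper","scraper_rest"):
    for m in arm.masks_of(s,k)[:1]: print(k,m["p"],m["centre"],m["pixels"].sum())
```

```text
[ 0.38969581 -0.29074682  0.20511999] [ 3.14041317 -0.52486838 -0.44179967] 0.039601927001908614
scraper 0.97 [222.7, 320.8] 2476
scraper_rest 0.87 [235.4, 280.8] 6502
```

View pics/l.png

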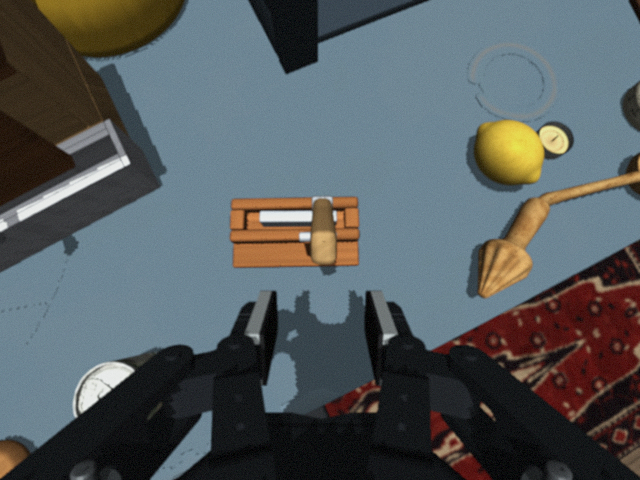

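The picture shows the scraper back in the groove, blade at (262–335,216) and handle at (322,230), matching its start. Next is the door handle.

Run:
```python
from h import *
T=tool(CASE[2]); z=T.apply([0,0,1]); g=w(CASE,(-102,-127,124)); pre=g-.116*z; print(pre, g)
plan([pre,g-.006*z],T); print(T.inv().apply(w(CASE,(0,1000,0))-w(CASE,(0,0,0))))
```

```text
[ 0.50702826 -0.09065927  0.22445895] [ 0.56483715 -0.08595485  0.124     ]
off [2.96, -23.01, -0.84] ang [0.258, 0.004, -0.455] norm 23.2
off [2.36, -25.74, 9.8] ang [0.258, 0.004, -0.455] norm 27.6
[-2.68661874e-17 -1.00000000e+00 -1.27597507e-16]
```

>>> {"fn": "step_arm", "kwargs": {"steps": [{"offset": [1,-1,-2.5],"angular": [0,0,0],"claw": 4},{"offset": [1.5,-4.5,-3],"angular": [0.05,0,-0.09],"claw": 4},{"offset": [2,-8.5,-3],"angular": [0.1,0,-0.18],"claw": 4},{"offset": [2.5,-12.5,-2.5],"angular": [0.15,0,-0.27],"claw": 4},{"offset": [3,-16,-2],"angular": [0.2,0,-0.36],"claw": 4},{"offset": [3,-19.5,-1.5],"angular": [0.258,0.004,-0.455],"claw": 4},{"offset": [3,-23,-0.8],"angular": [0.258,0.004,-0.455],"claw": 4},{"offset": [3,-23,-0.8],"angular": [0.258,0.004,-0.455],"claw": 4},{"offset": [3,-23,-0.8],"angular": [0.258,0.004,-0.455],"claw": 4},{"offset": [3,-23,-0.8],"angular": [0.258,0.004,-0.455],"claw": 4}]}}

```text
time: 15.23
eef_pos: [0.5075, -0.0913, 0.2241]
orientation: [3.139, -0.523, 0.083]
wrist_force: [0.1, -0.6, -0.4]
finger_gap: 0.0401
grip_force: 0.0
```

>>> {"fn": "step_arm", "kwargs": {"steps": [{"offset": [0,0,0],"angular": [0,0,0],"claw": 4},{"offset": [0,0,0],"angular": [0,0,0],"claw": 4},{"offset": [0,0,0],"angular": [0,0,0],"claw": 4},{"offset": [0,0,0],"angular": [0,0,0],"claw": 4}]}}

```text
time: 15.57
eef_pos: [0.5077, -0.0929, 0.226]
orientation: [3.137, -0.526, 0.081]
wrist_force: [0.1, -0.6, -0.8]
finger_gap: 0.0399
grip_force: 0.0
```

Run:
```python
from h import *
T=tool(CASE[2]); z=T.apply([0,0,1]); g=w(CASE,(-102,-127,124)); print(arm.sense()["eef_pos"])
plan([g-.006*z],T)
s=arm.snapshot("wrist")
for m in arm.masks_of(s,"door_handle")[:1]: print(m["p"],m["centre"],m["pixels"].sum())
f=s["frame"].astype(int)
P=proj(s,[w(CASE,(-102,y,zz)) for zz in(160,122,84) for y in(-132,-127,-122)]).round(); print(P.tolist())
for q in P[1::3]: r,c=int(q[1]),int(q[0]); print(r,c-24,f[r,c-24:c+25].sum(1).tolist())
```

```text
[ 0.50774844 -0.09292934  0.22598577]
off [-0.15, -0.28, 11.1] ang [0.004, -0.002, -0.0] norm 11.1
0.96 [202.1, 282.2] 11651
[[324.0, 233.0], [316.0, 233.0], [308.0, 233.0], [323.0, 245.0], [316.0, 245.0], [309.0, 245.0], [323.0, 253.0], [317.0, 253.0], [311.0, 253.0]]
233 292 [701, 691, 691, 692, 695, 696, 674, 552, 448, 485, 550, 597, 643, 658, 694, 710, 719, 719, 708, 678, 656, 613, 586, 509, 422, 353, 377, 413, 433, 416, 416, 510, 649, 701, 699, 702, 702, 698, 700, 694, 687, 681, 679, 680, 683, 682, 691, 697, 705]
245 292 [200, 180, 187, 189, 185, 167, 195, 187, 199, 191, 172, 177, 159, 153, 161, 174, 179, 167, 169, 155, 159, 169, 169, 155, 166, 154, 179, 184, 179, 180, 193, 176, 179, 179, 179, 178, 177, 194, 211, 201, 183, 202, 206, 174, 198, 215, 194, 182, 214]
253 293 [385, 388, 382, 391, 381, 383, 375, 408, 393, 382, 367, 318, 232, 167, 158, 154, 164, 170, 166, 144, 175, 163, 159, 160, 166, 188, 199, 206, 229, 218, 211, 214, 210, 289, 334, 399, 392, 383, 366, 387, 374, 376, 380, 384, 371, 381, 386, 382, 382]
```

>>> {"fn": "step_arm", "kwargs": {"steps": [{"offset": [-0.1,-0.5,2.5],"angular": [0.004,-0.002,0],"claw": 4},{"offset": [-0.15,-0.5,5],"angular": [0.004,-0.002,0],"claw": 4},{"offset": [-0.15,-0.5,7],"angular": [0.004,-0.002,0],"claw": 4},{"offset": [-0.15,-0.5,9],"angular": [0.004,-0.002,0],"claw": 4},{"offset": [-0.15,-0.5,10.5],"angular": [0.004,-0.002,0],"claw": 4},{"offset": [-0.15,-0.5,11.1],"angular": [0.004,-0.002,0],"claw": 4},{"offset": [-0.15,-0.5,11.1],"angular": [0.004,-0.002,0],"claw": 4},{"offset": [-0.15,-0.5,11.1],"angular": [0.004,-0.002,0],"claw": 3},{"offset": [-0.15,-0.5,11.1],"angular": [0.004,-0.002,0],"claw": 3},{"offset": [-0.15,-0.5,11.1],"angular": [0.004,-0.002,0],"claw": 3}]}}

```text
time: 16.5
eef_pos: [0.5621, -0.0832, 0.1303]
orientation: [3.141, -0.525, 0.083]
wrist_force: [0.3, 0.4, 0.3]
finger_gap: 0.0299
grip_force: 0.0
```

Run:
```python
from h import *
T=tool(CASE[2]); z=T.apply([0,0,1]); st=arm.sense(); print(st["wrist_force"],st["finger_gap"])
plan([w(CASE,(-102,y,124))-.006*z for y in (-124,65,75)],T)
```

```text
[0.30666479 0.44319991 0.29816939] 0.029915433330723048
off [-0.1, 0.0, 0.07] ang [0.0, -0.002, 0.002] norm 0.1
off [-0.07, -18.9, 0.06] ang [0.0, -0.002, 0.002] norm 18.9
off [-0.07, -19.9, 0.06] ang [0.0, -0.002, 0.002] norm 19.9
```

>>> {"fn": "step_arm", "kwargs": {"steps": [{"offset": [0,-0.8,0],"angular": [0,0,0],"claw": 3},{"offset": [0,-1.6,0],"angular": [0,0,0],"claw": 3},{"offset": [0,-3.2,0],"angular": [0,0,0],"claw": 3},{"offset": [0,-5,0],"angular": [0,0,0],"claw": 3},{"offset": [0,-7,0],"angular": [0,0,0],"claw": 3},{"offset": [0,-9,0],"angular": [0,0,0],"claw": 3},{"offset": [0,-11,0],"angular": [0,0,0],"claw": 3},{"offset": [0,-13,0],"angular": [0,0,0],"claw": 3},{"offset": [0,-15,0],"angular": [0,0,0],"claw": 3},{"offset": [0,-17,0],"angular": [0,0,0],"claw": 3}]}}

```text
time: 17.33
eef_pos: [0.5485, 0.0877, 0.1305]
orientation: [3.141, -0.527, 0.083]
wrist_force: [2.9, -3.3, -1.5]
finger_gap: 0.0302
grip_force: 1.7
```

>>> {"fn": "step_arm", "kwargs": {"steps": [{"offset": [0,-0.7,0],"angular": [0,0,0],"claw": 3},{"offset": [0,-1.3,0],"angular": [0,0,0],"claw": 3},{"offset": [0,-1.7,0],"angular": [0,0,0],"claw": 3},{"offset": [0,-2.0,0],"angular": [0,0,0],"claw": 3},{"offset": [0,-2.2,0],"angular": [0,0,0],"claw": 3},{"offset": [0,-2.2,0],"angular": [0,0,0],"claw": 3},{"offset": [0,-2.2,0],"angular": [0,0,0],"claw": 3}]}}

```text
time: 17.92
eef_pos: [0.5454, 0.1087, 0.1287]
orientation: [-3.141, -0.522, 0.082]
wrist_force: [-0.2, -0.1, -0.2]
finger_gap: 0.0295
grip_force: 0.0
```

Run:
```python
from h import *
T=tool(CASE[2]); z=T.apply([0,0,1]); st=arm.sense(); print(st["wrist_force"],st["finger_gap"],st["joint_vel"].round(3))
plan([w(CASE,(-102,y,124))-.006*z for y in (65,75)],T)
```

```text
[-0.19780443 -0.13581276 -0.15607709] 0.02950302449311065 [-0.005  0.004  0.003  0.001 -0.002 -0.002]
off [0.08, 0.36, -0.02] ang [-0.001, 0.001, 0.001] norm 0.4
off [0.08, -0.64, -0.02] ang [-0.001, 0.001, 0.001] norm 0.6
```

Still free-moving; I'll creep until the jamb is felt.

>>> {"fn": "step_arm", "kwargs": {"steps": [{"offset": [0,-0.2,0],"angular": [0,0,0],"claw": 3},{"offset": [0,-0.4,0],"angular": [0,0,0],"claw": 3},{"offset": [0,-0.6,0],"angular": [0,0,0],"claw": 3},{"offset": [0,-0.8,0],"angular": [0,0,0],"claw": 3},{"offset": [0,-0.8,0],"angular": [0,0,0],"claw": 3},{"offset": [0,-0.8,0],"angular": [0,0,0],"claw": 3}]}}

```text
time: 18.42
eef_pos: [0.5448, 0.1168, 0.1287]
orientation: [-3.141, -0.523, 0.083]
wrist_force: [-0.8, -1.0, 0.1]
finger_gap: 0.0298
grip_force: 0.3
```

>>> {"fn": "step_arm", "kwargs": {"steps": [{"offset": [0,-0.15,0],"angular": [0,0,0],"claw": 3},{"offset": [0,-0.3,0],"angular": [0,0,0],"claw": 3},{"offset": [0,-0.45,0],"angular": [0,0,0],"claw": 3},{"offset": [0,-0.6,0],"angular": [0,0,0],"claw": 3},{"offset": [0,-0.6,0],"angular": [0,0,0],"claw": 3}]}}

```text
time: 18.83
eef_pos: [0.5445, 0.1215, 0.1287]
orientation: [3.139, -0.523, 0.084]
wrist_force: [0.1, -8.1, -0.9]
finger_gap: 0.0301
grip_force: 4.2
```

Run:
```python
from h import *
T=tool(CASE[2]); z=T.apply([0,0,1]); st=arm.sense(); print(st["wrist_force"],st["finger_gap"],st["grip_force"])
plan([w(CASE,(-102,y,124))-.006*z for y in (65,75)],T)
s=arm.snapshot("wrist"); f=s["frame"].astype(int)
for y in (60,65,70): print(y,proj(s,w(CASE,(-102,y,160))).round())
r=int(proj(s,w(CASE,(-102,65,160)))[0,1]); c=int(proj(s,w(CASE,(-102,65,160)))[0,0]); print(r,c-30,f[r,c-30:c+31].sum(1).tolist())
```

```text
[ 0.08966034 -8.05748379 -0.94242553] 0.030143699511440032 4.21778529882431
off [0.06, 1.65, -0.02] ang [0.001, 0.001, 0.002] norm 1.6
off [0.06, 0.65, -0.02] ang [0.001, 0.001, 0.002] norm 0.6
60 [[389. 333.]]
65 [[373. 333.]]
70 [[357. 333.]]
332 343 [567, 575, 589, 617, 625, 646, 656, 662, 685, 692, 702, 702, 711, 705, 706, 708, 695, 689, 667, 647, 633, 619, 605, 597, 566, 541, 505, 451, 394, 373, 444, 508, 482, 488, 500, 475, 450, 399, 336, 271, 156, 56, 63, 53, 56, 81, 37, 65, 83, 56, 74, 72, 53, 81, 105, 140, 191, 200, 214, 219, 212]
```

>>> {"fn": "step_arm", "kwargs": {"steps": [{"offset": [0,-0.15,0],"angular": [0,0,0],"claw": 3},{"offset": [0,-0.3,0],"angular": [0,0,0],"claw": 3},{"offset": [0,-0.3,0],"angular": [0,0,0],"claw": 3},{"offset": [0,-0.3,0],"angular": [0,0,0],"claw": 3}]}}

```text
time: 19.22
eef_pos: [0.5445, 0.1218, 0.1286]
orientation: [3.136, -0.522, 0.084]
wrist_force: [-1.3, -21.9, 1.0]
finger_gap: 0.0302
grip_force: 10.7
```

Firmly against the jamb (22 N, no motion). I'll back off the bar and withdraw.

>>> {"fn": "step_arm", "kwargs": {"steps": [{"offset": [0,0.7,0],"angular": [0,0,0],"claw": 3},{"offset": [0,1.3,0],"angular": [0,0,0],"claw": 3.6},{"offset": [0,1.3,0],"angular": [0,0,0],"claw": 4},{"offset": [0,1.3,0],"angular": [0,0,0],"claw": 4},{"offset": [0,1.3,-1.5],"angular": [0,0,0],"claw": 4},{"offset": [0,1.3,-4],"angular": [0,0,0],"claw": 4},{"offset": [0,1.3,-7],"angular": [0,0,0],"claw": 4},{"offset": [0,1.3,-10],"angular": [0,0,0],"claw": 4},{"offset": [0,1.3,-12],"angular": [0,0,0],"claw": 4},{"offset": [0,1.3,-12],"angular": [0,0,0],"claw": 4}]}}

```text
time: 20.05
eef_pos: [0.4872, 0.1085, 0.2383]
orientation: [3.142, -0.533, 0.084]
wrist_force: [1.1, 0.1, 0.2]
finger_gap: 0.0401
grip_force: 0.0
```

Run:
```python
from h import *
st=arm.sense(); print(st["wrist_force"],st["joint_vel"].round(3),st["eef_pos"])
ic=lambda q:(R.from_euler("z",-CASE[2]).apply(q-np.array([*CASE[:2],0]))*1000).round().tolist()
for n in("wrist","side","scene"):
    s=arm.snapshot(n)
    for k in("cork","door_handle","scraper"):
        for m in arm.masks_of(s,k)[:1]: print(n,k,round(m["p"],2),m["centre"],m["pixels"].sum())
    P=proj(s,[w(CASE,(-102,y,160)) for y in(55,65,75)]).round(); print(P.tolist())
    r,c=int(P[1,1]),int(P[1,0])
    if n=="wrist": print(c-30,s["frame"][r,c-30:c+31].astype(int).sum(1).tolist())
    if n!="wrist": print(c-8,s["frame"][r+4,c-8:c+9].astype(int).sum(1).tolist())
```

```text
[1.13794123 0.06184119 0.19506489] [-0.006  0.073  0.019  0.    -0.065 -0.003] [0.48717894 0.10854684 0.23825413]
wrist cork 0.88 [225.9, 116.6] 910
wrist door_handle 0.56 [203.5, 293.9] 10880
[[348.0, 232.0], [333.0, 232.0], [318.0, 232.0]]
303 [698, 695, 693, 697, 691, 695, 693, 686, 690, 696, 701, 668, 513, 416, 455, 541, 584, 611, 636, 668, 688, 682, 671, 632, 603, 559, 525, 425, 355, 415, 523, 666, 709, 710, 706, 704, 705, 706, 701, 705, 701, 701, 697, 684, 675, 674, 670, 657, 643, 629, 623, 597, 584, 594, 573, 611, 630, 649, 642, 667, 654]
side cork 0.65 [236.2, 280.0] 92
side door_handle 0.56 [231.0, 328.6] 1940
side scraper 0.86 [347.2, 404.4] 713
[[323.0, 224.0], [320.0, 223.0], [318.0, 222.0]]
312 [159, 158, 156, 160, 246, 331, 353, 342, 263, 152, 164, 158, 159, 162, 163, 162, 164]
scene cork 0.56 [229.6, 295.9] 41
scene door_handle 0.61 [227.0, 327.0] 1348
scene scraper 0.81 [341.2, 366.0] 619
[[321.0, 222.0], [320.0, 220.0], [318.0, 219.0]]
312 [206, 204, 202, 199, 215, 274, 344, 372, 354, 292, 226, 197, 199, 205, 203, 202, 204]
```

>>> {"fn": "step_arm", "kwargs": {"steps": [{"offset": [0,0,0],"angular": [0,0,0],"claw": 4},{"offset": [0,0,0],"angular": [0,0,0],"claw": 4},{"offset": [0,0,0],"angular": [0,0,0],"claw": 4},{"offset": [0,0,0],"angular": [0,0,0],"claw": 4}]}}

```text
time: 20.98
eef_pos: [0.4858, 0.1076, 0.233]
orientation: [-3.141, -0.523, 0.083]
wrist_force: [-0.4, 0.3, 0.4]
finger_gap: 0.0403
grip_force: 0.0
```

```bash
python3 -c "
from rig import arm
print(arm.sign_off())"
```

```text
the job is handed in; nothing more can be done
None
```

I handed the job in at about 21 s, with no verdict shown: the cork is in the tray, the scraper is back in its rest, the door is shut against the jamb (22 N, no movement), and the tin, jar and mushroom were not knowingly touched.

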